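# Load a bottle into the tipping cradle of a labelling stand

## Robot

A 7-joint arm with a two-finger parallel gripper is mounted at the origin on the work surface. World frame = base frame: x ahead of the robot, y to its left, z up, the work surface at z = 0. Lengths are in m, angles in rad, forces in N, time in s.
With the tool pointing down it reaches from about 0.35 to 0.9 m from the base axis. Payload 19.9 kg.
Tool frame: the origin (TCP) lies at the very end of the fingers, on their centre line; the grasp point (between the pads) lies 19 mm behind it (bot.grip_depth is the distance from the TCP to the grasp point, in m); y points along the fingers, z is the direction in which the jaws open and shut, and the axes are right-handed (so a half turn about y gives the same grasp; the last joint's range is limited). The gripper opens to 85 mm and grips with 20 to 120 N. Pads are 22 mm wide; open, the fingers measure 114 mm over their backs; the gripper's body (76 mm by 85 mm) begins 54 mm behind the grasp point. The pads swing forward as they close: fully open they stand 13 mm farther back than shut.
Start: joints at [1.081, 0.417, -0.01, 1.614, 0.005, 1.111, -0.053], TCP at [0.271, -0.563, 0.231] pointing down, gripper open.
Joint ranges: [-2.81, 2.81], [-0.39, 2.02], [-1.27, 1.25], [0.06, 2.57], [-1.19, 4.33], [0.19, 2], [-2.82, 2.82]. Speed limits (rad/s): [1.89, 1.89, 2.39, 2.39, 3.01, 3.01, 3.01].

## Interface

Orientations are given as a unit quaternion [w, x, y, z].
In Python, from workcell import bot gives the robot as it stands. The module is installed in compiled form; this text tells all that it offers.
- The arm moves only by the tool arm_command, never from a script. Its argument "targets" is a list of rows, each a list of 5 numbers: the shift along the tool's x, y, z in mm, then the turn about the tool's y in rad, then the finger opening in mm, from 0 to 85.4. A call has 1 to 5 rows; each row shifts and turns the pose as measured when the row begins, along the tool's axes as they then stand; what a row does not reach is not made up. A row lasts 1/10 s, in which the tool goes at most 50 mm and 8.59 degrees, less where a joint would pass 70% of its speed; a pose out of reach is approached as far as the arm can. A call is refused whole if a number of a shift passes 50 or a number of a turn 0.15, either way. A call with a gripper value outside its range is refused whole. The fingers move at their own pace and stop on an object; "grip_force" is the grip in N (left out, the last holds). Time passes only in rows, so rows that do not move let the fingers close. It gives the time, the measured TCP pose, the force and the opening at its end, in the units of the state.
- bot.read_state(): the state, without advancing time (a new reading comes with each control period).
- bot.read_camera(name): name is "scene" or "top" or "wrist"; returns a dict with "image" (384x512x3 uint8, blue, green, red), "range_z" (384x512 float32, m along the optical axis (not along the pixel's ray), 0 where there is no reading), "mtx" (3x3 intrinsics, pixels), "k1" (the pictures are not rectified: a ray, as slopes to the right and down, at radius r is drawn at 1 + k1 r^2 times it, then the intrinsics apply), "pose" (4x4, takes a point from camera to world coordinates); the wrist camera has in their place "hand_eye" (4x4, takes a point from camera to tool coordinates, whose origin is the TCP and whose axes are the tool frame's). Camera axes: x right, y down, z forward; pixel columns grow to the right and rows downward; lengths in m; the calibration is good to about 2 mm. A picture is of the moment at which its call begins: read the wrist's pose just before it.
- bot.close_job(): hands the job in, once; it reports no verdict.
The state is a dict: "time": time; "joint_positions": joint angles; "dq": joint speeds; "tau": joint torques, N m; "position": TCP position; "tool_rot": TCP orientation; "wrist_force": force on the tool from outside, world axes, zero at the start; "torque": the same for the moment, N m; "opening": opening from 0.0 (shut) to 1.0 (fully open).
Only numpy, scipy, OpenCV 4.12 (cv2) and the standard library are available. Lean on these libraries where they do the work, as an engineer would, in place of code of your own. Each camera call takes 0.05 s, during which the arm holds its last target. There are 200 camera calls.

## Task

Load the green glass bottle into the blue labelling stand: swing the empty yellow cradle fully upright by its handle, stand the green bottle upright on the cradle's foot, close up to the trough, and let go of it. Then gently tip the cradle over all the way down so that the bottle lies on its side in the trough, and swing the hold-down bar all the way across above the bottle until it stops. Leave the other bottles and everything else on the worktop standing where they are.

Things in the scene. Friction and masses are not known exactly. Their poses are not given: they have to be found in the camera images.
- green_bottle: The bottle to load: empty green glass swing-top bottle, orange stopper, standing upright on the worktop on the right, 200 mm tall, 0.35 kg. Body 66 mm in diameter up to 115 mm high, shoulder narrowing to 150 mm, neck 27 mm in diameter from 150 to 184 mm (grip here), stopper 31 mm in diameter. Origin: centre of its underside; z along its axis to the stopper.
- stand: Fixed labelling stand: blue base plate 6 mm thick (x -100 to 220, y -105 to 65 mm) with the yellow tipping cradle, a steel post with the hold-down bar, and a white label reel at x -55, y -76 mm, 92 mm high. Origin on the worktop straight under the cradle's hinge. x: the way the cradle tips over to lie down (roughly the robot's left); y: roughly towards the robot; z up.
- cradle (a joint): Angle of the yellow cradle about its stiff hinge (along the stand's y): 0 = upright (stop), 1.571 rad = lying down along the stand's +x (stop). Starts partly or nearly down. An L: a foot plate 72 mm wide, 90 mm long, level when upright, top 18 mm above the worktop; from its rear edge rises a 90-degree V-trough 122 mm long, open to the stand's -x when upright, upward when lying.
- cradle_hinge (a point): Point on the hinge axis, midway across the cradle, 14 mm above the worktop, above the stand's origin; turns with the cradle (upright: its axes are those of the stand).
- cradle_seat (a point): Point on the top face of the cradle's foot where the centre of the bottle's underside belongs when the bottle touches both sides of the trough. Upright: 58.7 mm to the stand's -x of the hinge and 18 mm above the worktop. z runs along the trough, away from the foot; x, y are the stand's when upright. Moves with the cradle.
- cradle_handle (a point): Grip point on the axis of the cradle's handle, a black rod 14 mm in diameter, parallel to the hinge, sticking out of the trough's side towards the robot (38 to 100 mm along the stand's y; point at 80), red end disc. Upright: 30 mm to the stand's -x of the hinge, 126 mm above the worktop; lying: 112 mm to +x, 44 mm above the worktop. Moves with the cradle.
- bar (a joint): Angle of the aluminium hold-down bar about its upright post: 0 = fully across above the lying bottle (stop), grows as it swings open, to 1.8 rad. Starts open, pointing roughly along the stand's +x beside the trough, on the side away from the robot. Stays where left. 132 mm long, 16 wide, 8 thick, underside 112 mm above the worktop; the lying bottle's top is at about 106 mm.
- bar_pivot (a point): Point on the bar's upright pivot axis, at the bar's top face, 120 mm above the worktop; at x 60, y -80 mm in the stand's frame.
- bar_knob (a point): Point on the axis of the bar's red knob, an upright pin 18 mm in diameter and 40 mm tall on the bar's top near its free end, 110 mm from the pivot axis. The point is 22 mm above the bar's top, 142 mm above the worktop. With the bar closed it is at x 60, y +30 mm in the stand's frame.
- clear_bottle1: Bystander: clear glass bottle with a white stopper, same shape as the green one, standing in the same row. Origin at the centre of its underside. Leave it alone.
- clear_bottle2: Bystander: second clear glass bottle with a white stopper, same shape and row. Origin at the centre of its underside. Leave it alone.
- cup1: Bystander: white plastic cup, 68 mm in diameter, 85 mm tall, on the left. Origin under its centre. Leave it alone.
- cup2: Bystander: second white plastic cup, same size, on the left. Origin under its centre. Leave it alone.
- mug: Bystander: blue mug, 80 mm in diameter, 95 mm tall, on the left. Origin under its centre. Leave it alone.
- pen: Bystander: black pen lying on the worktop, 130 mm long, 10 mm thick. Leave it alone.
There are look-alikes about, which are no part of the job. What is shaped like the green_bottle but red is not meant.

How it is judged:
By the outcome, as a careful person would: the job done as asked, in the order asked, and still so for the second after the job is handed in, with the robot touching nothing.
It also fails if it takes over 72 s, if anything falls off the work surface, if the arm or the gripper's body presses on something with over 40 N, if the wrist force passes 120 N, or if a joint passes its speed limit or range.

## Working session

There is one attempt and no reset: what is moved stays moved. The work goes in short steps, Python scripts to look and compute and a tool call to move; the robot and the scene stay as the last step left them, time stands still between calls to the robot, and variables do not carry over. Pictures are saved under pics/ and viewed, about 8 in all and at most 12, crops included, and the job is handed in when it is done.

Besides the shell and the picture viewer there is one more tool, called after "Request:" by a JSON object that holds its "op" and its "data", one argument or row to a line. arm_command: Moves the arm, as the interface text tells. Its arguments: {"type":"object","properties":{"targets":{"type":"array","items":{"type":"array","items":{"type":"number"}}},"grip_force":{"type":"number"}},"required":["targets"]}

```bash
mkdir -p pics
cat > h.py <<'E'
import numpy as np, cv2
from workcell import bot
from scipy.spatial.transform import Rotation as R
def tool():
    s=bot.read_state(); q=s['tool_rot']; T=np.eye(4)
    T[:3,:3]=R.from_quat([q[1],q[2],q[3],q[0]]).as_matrix(); T[:3,3]=s['position']; return T,s
def cam(n):
    T,s=tool(); c=bot.read_camera(n)
    c['P']=c['pose'] if 'pose' in c else T@c['hand_eye']
    return c
def undist(c,uv):
    uv=np.atleast_2d(np.array(uv,float)); K=c['mtx']
    return cv2.undistortPoints(uv[:,None],K,np.array([c['k1'],0,0,0,0.]))[:,0]
def cloud(c):
    h,w=c['range_z'].shape; v,u=np.mgrid[:h,:w]
    n=undist(c,np.c_[u.ravel(),v.ravel()]); z=c['range_z'].ravel()
    p=np.c_[n*z[:,None],z]@c['P'][:3,:3].T+c['P'][:3,3]
    p[z==0]=np.nan
    return p.reshape(h,w,3)
def ray(c,uv,z):
    n=undist(c,uv); d=np.c_[n,np.ones(len(n))]@c['P'][:3,:3].T; o=c['P'][:3,3]
    return o+d*((z-o[2])/d[:,2])[:,None]
E
python3 - <<'E'
from h import *
T,s=tool(); print(s); print(T.round(3))
a=cam('scene');b=cam('top')
for n,c in(('scene',a),('top',b)):
    cv2.imwrite(f'pics/{n}.png',c['image']); np.save(n+'_cloud.npy',cloud(c)); print(n,c['mtx'],c['k1'],c['P'].round(3))
cv2.imwrite('pics/a.png',cv2.resize(a['image'],(800,600))); cv2.imwrite('pics/b.png',cv2.resize(b['image'],(800,600)))
E
```

```text
{'time': 0.0, 'joint_positions': array([ 1.08049259,  0.41794914, -0.0103295 ,  1.61416163,  0.00470068,
        1.11068469, -0.0530158 ]), 'dq': array([ 0.00015678, -0.00039439,  0.00053826, -0.00082223,  0.00030575,
        0.00076135, -0.00069394]), 'tau': array([-3.31728006e-04, -8.64463806e+01,  6.78677335e-01, -4.34907782e+01,
        1.90874602e-02,  7.37158261e-03, -5.78219124e-05]), 'position': array([ 0.27103894, -0.56279878,  0.23068092]), 'tool_rot': array([ 0.15723367, -0.15747336,  0.68977546, -0.68897716]), 'wrist_force': array([-0.58253113,  0.20413948,  0.18255285]), 'torque': array([-0.01028374, -0.02962768,  0.00215973]), 'opening': 1.0002292004689046}
[[-0.901 -0.001  0.434  0.271]
 [-0.434  0.001 -0.901 -0.563]
 [ 0.    -1.    -0.001  0.231]
 [ 0.     0.     0.     1.   ]]
scene [[461.98117267   0.         258.53519507]
 [  0.         461.98117267 190.87927176]
 [  0.           0.           1.        ]] -0.03319128951681517 [[-0.443  0.612 -0.655  1.332]
 [ 0.896  0.292 -0.333  0.43 ]
 [-0.013 -0.735 -0.678  0.948]
 [ 0.     0.     0.     1.   ]]
top [[424.04270743   0.         256.31122792]
 [  0.         424.04270743 188.61670367]
 [  0.           0.           1.        ]] -0.15324903428862507 [[ 0.006 -0.99   0.139  0.348]
 [-1.    -0.003  0.019 -0.019]
 [-0.018 -0.139 -0.99   1.388]
 [ 0.     0.     0.     1.   ]]
```

View pics/a.png

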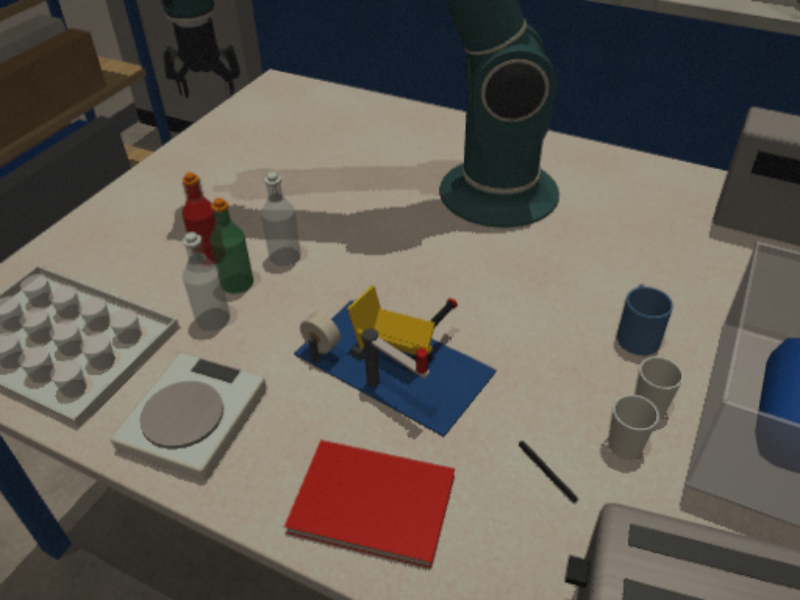

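View pics/b.png

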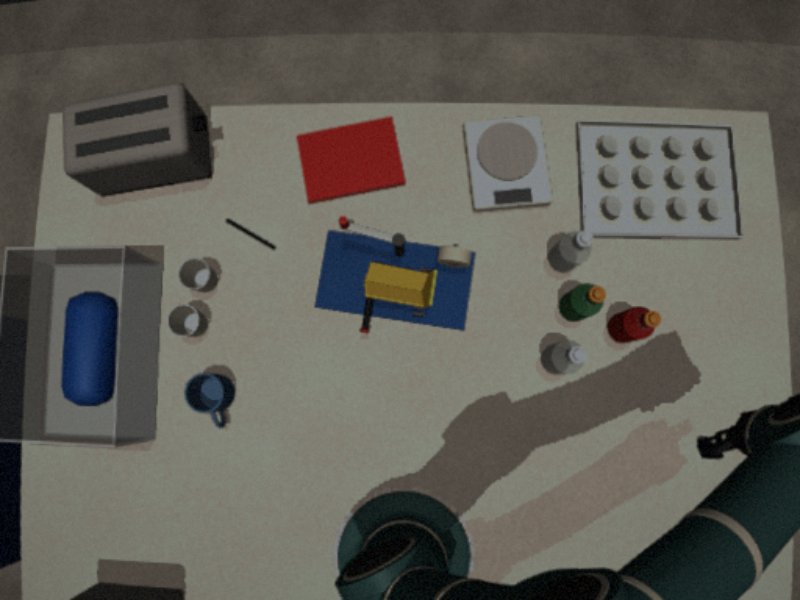

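The views show the green bottle at about (578,302) in the top view, with the red bottle at (630,325) and clear bottles at (570,252) and (563,357). The blue stand's corners are at about (330,230), (475,250), (465,330) and (315,307). The cradle is nearly down with its handle pointing towards the robot at (366,315), and the bar knob is at (345,222).

Run:
```python
from h import *
c=cam('top'); P=cloud(c); im=c['image']; hsv=cv2.cvtColor(im,cv2.COLOR_BGR2HSV)
H,S,V=[hsv[...,i].astype(int) for i in range(3)]
z=P[...,2]; x=P[...,0]; y=P[...,1]
blue=((H>100)&(H<125)&(S>120)&(z<0.03)&(x>.35)&(x<.8)&(y<.2)&(y>-.3)).astype(np.uint8)
n,l,st,_=cv2.connectedComponentsWithStats(blue); k=1+np.argmax(st[1:,4]); blue=(l==k)
vu=np.argwhere(blue)
Q=ray(c,vu[:,::-1],0.006); r=cv2.minAreaRect((Q[:,:2]*1000).astype(np.float32)); print('rect',r, cv2.boxPoints(r).round(1))
hull=cv2.convexHull((Q[:,:2]*1000).astype(np.float32)); print('quad',cv2.approxPolyDP(hull,12,True)[:,0].round(1))
def blobs(name,m,minA=8):
    n,l,st,ce=cv2.connectedComponentsWithStats(m.astype(np.uint8))
    for i in range(1,n):
        if st[i,4]>=minA: print(name,st[i,4],ce[i].round(1),np.nanmedian(P[l==i],0).round(3), 'zmax',np.nanmax(P[l==i][:,2]).round(3))
ar=(x>.2)&(x<.9)
blobs('orange',ar&(H>5)&(H<18)&(S>150)&(V>80))
blobs('red',ar&((H<4)|(H>174))&(S>130)&(V>50))
blobs('green',ar&(H>50)&(H<85)&(S>100)&(V>25)&(y<-.2))
blobs('yellow',ar&(H>20)&(H<32)&(S>150)&(V>60))
hi=(z>.17)&(z<.22)&(y<-.2)&(y>-.5)&(x>.3); blobs('hi',hi,5)
```

```text
rect ((576.42724609375, 20.248123168945312), (315.1551513671875, 166.42372131347656), 81.2922134399414) [[ 470.3 -122.9]
 [ 634.8 -148.1]
 [ 682.5  163.4]
 [ 518.   188.6]]
quad [[ 679.6  163.2]
 [ 520.6  186.2]
 [ 472.4 -123.2]
 [ 632.4 -144.4]]
orange 77 [381.5 188. ] [ 0.519 -0.355  0.194] zmax 0.204
orange 76 [417.  203.8] [ 0.473 -0.459  0.193] zmax 0.204
red 2449 [223.  104.1] [0.829 0.124 0.02 ] zmax 0.03
red 25 [219.1 141.4] [0.663 0.116 0.16 ] zmax 0.167
red 228 [406.5 207.3] [ 0.466 -0.448  0.13 ] zmax 0.157
red 9 [233.3 211.2] [0.462 0.077 0.078] zmax 0.083
green 233 [370.4 194.9] [ 0.505 -0.341  0.123] zmax 0.166
green 11 [492.5 319. ] [ 0.22  -0.422  0.665] zmax 0.667
yellow 885 [255.4 181.8] [0.559 0.01  0.059] zmax 0.108
hi 102 [373.3 153. ] [ 0.621 -0.336  0.191] zmax 0.204
hi 107 [381.5 188.1] [ 0.518 -0.356  0.192] zmax 0.205
hi 112 [417.  204.1] [ 0.473 -0.459  0.191] zmax 0.204
hi 96 [369.  227.1] [ 0.407 -0.316  0.192] zmax 0.204
```

```bash
cat >> h.py <<'E'
XS=np.array([.151,.9885,0]); YS=np.array([-.9885,.151,0]); O=np.array([.5476,-.0360,0])
def st(p): d=(np.array(p)-O)*1000; return np.array([d@XS,d@YS,d[2]])   # world m -> stand mm
def where(goal=None):
    T,s=tool(); p=st(T[:3,3])
    print('t',round(s['time'],2),'stand',p.round(1),'open',round(s['opening']*85.4,1),'F',s['wrist_force'].round(1),'yaw todo',round(float(np.arctan2(T[:3,0]@XS,T[:3,0]@YS)),3))
    if goal is not None: print('tool delta mm',(T[:3,:3].T@((np.array(goal)-p)[0]*XS+(np.array(goal)-p)[1]*YS+np.array([0,0,(goal[2]-p[2])]))).round(1))
E
python3 - <<'E'
from h import *
where([98,85,200])
for n,p in (('green',[.519,-.355,.194]),('knob',[.663,.116,.16]),('disc',[.462,.077,.078]),('c1',[.621,-.336,0]),('c2',[.407,-.316,0])): print(n,st(p).round(1))
E
```

```text
t 0.15 stand [-562.6  193.8  230.8] open 85.6 F [ 0.4  0.  -0.6] yaw todo -0.6
tool delta mm [-463.    31.2 -483.5]
green [-319.7  -19.9  194. ]
knob [167.7 -91.1 160. ]
disc [ 98.8 101.7  78. ]
c1 [-285.5 -117.9    0. ]
c2 [-298.    96.7    0. ]
```

Request:
{"op": "arm_command", "data": {
  "targets": [
    [0, -40, 0, 0.15, 60],
    [0, -40, 0, 0.15, 60],
    [0, 0, 0, 0.15, 60],
    [0, 0, 0, 0.15, 60]
  ]
}}

```text
time: 0.55
position: [0.2704, -0.5623, 0.3122]
tool_rot: [-0.056, 0.055, 0.706, -0.703]
wrist_force: [-0.8, 0.2, -0.1]
opening: 0.702
```

```bash
python3 -c "
from h import *
where([98,85,200])"
```

```text
t 0.55 stand [-562.1  194.5  312.2] open 60.0 F [-0.8  0.2 -0.1] yaw todo 0.005
tool delta mm [-106.2  114.6 -660.2]
```

Request:
{"op": "arm_command", "data": {
  "targets": [
    [-7, 0, -48, 0, 60],
    [-7, 0, -48, 0, 60],
    [-7, 0, -48, 0, 60],
    [-7, 0, -48, 0, 60],
    [-7, 0, -48, 0, 60]
  ]
}}

```text
time: 1.05
position: [0.3427, -0.3283, 0.3109]
tool_rot: [-0.063, 0.059, 0.706, -0.703]
wrist_force: [1.3, -0.8, 1.1]
opening: 0.704
```

Request:
{"op": "arm_command", "data": {
  "targets": [
    [-7, 0, -48, 0, 60],
    [-7, 0, -48, 0, 60],
    [-7, 0, -48, 0, 60],
    [-7, 0, -48, 0, 60],
    [-7, 0, -48, 0, 60]
  ]
}}

```text
time: 1.55
position: [0.4179, -0.0899, 0.3116]
tool_rot: [-0.063, 0.059, 0.705, -0.704]
wrist_force: [1.3, -0.4, -0.7]
opening: 0.704
```

Request:
{"op": "arm_command", "data": {
  "targets": [
    [-7, 20, -48, 0, 50],
    [-7, 30, -48, 0, 50],
    [-7, 30, -48, 0, 50],
    [0, 0, 0, 0, 50]
  ]
}}

```text
time: 1.95
position: [0.4587, 0.0416, 0.2407]
tool_rot: [-0.059, 0.059, 0.706, -0.704]
wrist_force: [-0.6, -0.3, 1.5]
opening: 0.585
```

```bash
python3 -c "
from h import *
where([98,85,58])
c=cam('wrist'); cv2.imwrite('pics/w1.png',c['image'])
P=cloud(c); hsv=cv2.cvtColor(c['image'],cv2.COLOR_BGR2HSV); H,S,V=[hsv[...,i].astype(int) for i in range(3)]
m=((H<5)|(H>174))&(S>130)&(V>50)
n,l,s,ce=cv2.connectedComponentsWithStats(m.astype(np.uint8))
for i in range(1,n):
    if s[i,4]>30: print(s[i],st(np.nanmedian(P[l==i],0)).round(1))
Q=(P-O)*1000; Y=Q@YS; X=Q@XS
r=(V<60)&(Y>45)&(Y<95)&(X>70)&(X<130)&(Q[...,2]>30)&(Q[...,2]<120)
for a in (50,60,70,80,90):
    k=r&(abs(Y-a)<5)
    if k.sum()>5: print(a,k.sum(),np.percentile(X[k],[3,50,97]).round(1),np.percentile(Q[...,2][k],[50,97]).round(1))
"
```

```text
t 1.95 stand [ 63.3  99.6 240.7] open 49.9 F [-0.6 -0.3  1.5] yaw todo 0.014
tool delta mm [-14.1 182.8 -34.4]
[217 175  16   8  94] [101.2 102.9  78.6]
50 110 [ 95.7 100.7 107.3] [76.2 78.1]
60 103 [ 96.  101.1 106.6] [76.1 77.8]
70 102 [ 95.5 100.4 106.1] [76.2 78.2]
80 100 [ 95.7 100.9 106.6] [76.2 77.9]
90 85 [ 96.1 100.6 106.1] [76.3 78.2]
```

View pics/w1.png

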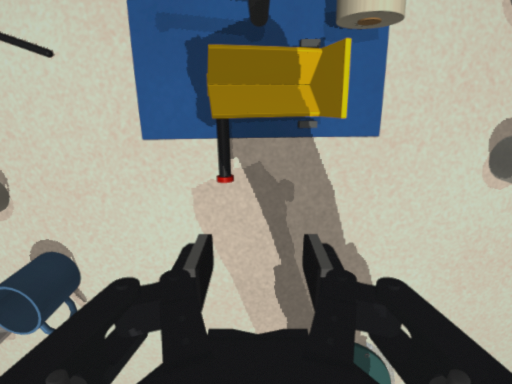

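The wrist view shows the empty cradle tilted slightly, with the handle running from (223,120) to its red end at (225,179). The rod axis is at stand (101, z 70), radius 115 mm, as it should be.

Request:
{"op": "arm_command", "data": {
  "targets": [
    [-8, 30, -19, 0, 45],
    [-9, 40, -19, 0.014, 40],
    [0, 45, 0, 0, 40],
    [0, 40, 0, 0, 40],
    [0, 20, 0, 0, 40]
  ]
}}

```text
time: 2.5
position: [0.4874, 0.0705, 0.0663]
tool_rot: [-0.062, 0.07, 0.704, -0.704]
wrist_force: [0.7, -0.7, 1.0]
opening: 0.465
```

```bash
python3 -c "
from h import *
where([100.8,83,51])"
```

```text
t 2.5 stand [96.2 75.6 66.3] open 39.7 F [ 0.7 -0.7  1. ] yaw todo 0.037
tool delta mm [ 7.7 15.2 -4.3]
```

Request:
{"op": "arm_command", "data": {
  "targets": [
    [8, 10, -4, -0.035, 40],
    [0, 5, 0, 0, 40],
    [0, 0, 0, 0, 10],
    [0, 0, 0, 0, 10],
    [0, 0, 0, 0, 10]
  ],
  "grip_force": 25
}}

```text
time: 3.0
position: [0.4801, 0.0767, 0.0521]
tool_rot: [-0.049, 0.057, 0.706, -0.704]
wrist_force: [-1.6, -9.6, -11.1]
opening: 0.152
```

```bash
python3 -c "
from h import *
where([100.8,83,51])
T,_=tool();print(T.round(3))"
```

```text
t 3.0 stand [101.2  83.7  52.1] open 12.9 F [ -1.6  -9.6 -11.1] yaw todo -0.001
tool delta mm [-0.7  1.1  0.4]
[[-0.989  0.012 -0.15   0.48 ]
 [ 0.15   0.002 -0.989  0.077]
 [-0.012 -1.    -0.003  0.052]
 [ 0.     0.     0.     1.   ]]
```

Request:
{"op": "arm_command", "data": {
  "targets": [
    [0, -16, 11, 0, 10],
    [0, -14.5, 14, 0, 10],
    [0, -12, 16.5, 0, 10]
  ]
}}

```text
time: 3.3
position: [0.4739, 0.037, 0.0966]
tool_rot: [-0.047, 0.057, 0.707, -0.703]
wrist_force: [5.6, 1.5, -22.7]
opening: 0.158
```

```bash
cat >> h.py <<'E'
def arc(a2=None):
    T,s=tool(); p=st(T[:3,3]); d=p[0],p[2]+19-14
    print('r',round(np.hypot(*d),1),'ang',round(np.degrees(np.arctan2(d[1],d[0])),1))
E
python3 -c "
from h import *
where();arc()"
```

```text
t 3.3 stand [61.  83.8 96.6] open 13.5 F [  5.6   1.5 -22.7] yaw todo -0.004
r 118.5 ang 59.0
```

Request:
{"op": "arm_command", "data": {
  "targets": [
    [0, -6.5, 19.5, 0, 10],
    [0, -5.5, 19.5, 0, 10],
    [0, -2, 20, 0, 10],
    [0, 1.5, 20, 0, 10]
  ]
}}

```text
time: 3.7
position: [0.4638, -0.0362, 0.1157]
tool_rot: [-0.042, 0.057, 0.71, -0.701]
wrist_force: [-4.5, 14.4, 3.8]
opening: 0.151
```

```bash
python3 -c "
from h import *
where([-30,84,107]);arc()"
```

```text
t 3.7 stand [-12.9  82.8 115.7] open 12.9 F [-4.5 14.4  3.8] yaw todo -0.011
tool delta mm [ 1.6  8.4 17.2]
r 121.4 ang 96.1
```

Request:
{"op": "arm_command", "data": {
  "targets": [
    [1, 5, 10, 0, 10],
    [0, 3, 8, 0, 10],
    [0, 0, 4, 0, 10],
    [0, 0, 3, 0, 10]
  ]
}}

```text
time: 4.1
position: [0.4617, -0.0529, 0.1128]
tool_rot: [-0.037, 0.058, 0.713, -0.698]
wrist_force: [8.9, 22.2, -28.5]
opening: 0.15
```

```bash
python3 -c "
from h import *
where([-30,84,107]);arc()"
```

```text
t 4.1 stand [-29.7  82.4 112.8] open 12.8 F [  8.9  22.2 -28.5] yaw todo -0.016
tool delta mm [1.8 5.8 0.5]
r 121.5 ang 104.1
```

Request:
{"op": "arm_command", "data": {
  "targets": [
    [0, 0, 5, 0, 10],
    [0, 0, 5, 0, 10]
  ]
}}

```text
time: 4.3
position: [0.4617, -0.0532, 0.113]
tool_rot: [-0.033, 0.056, 0.717, -0.694]
wrist_force: [14.4, 41.5, -35.6]
opening: 0.152
```

```bash
python3 -c "
from h import *
where();arc();T,_=tool();print(T.round(3))"
```

```text
t 4.3 stand [-30.   82.3 113. ] open 13.0 F [ 14.4  41.5 -35.6] yaw todo -0.025
r 121.7 ang 104.3
[[-0.991  0.036 -0.125  0.462]
 [ 0.126  0.031 -0.991 -0.053]
 [-0.031 -0.999 -0.035  0.113]
 [ 0.     0.     0.     1.   ]]
```

Request:
{"op": "arm_command", "data": {
  "targets": [
    [0, 0, -3, 0, 10],
    [0, 0, 0, 0, 40],
    [0, 0, 0, 0, 40],
    [0, -40, 0, 0.02, 40],
    [0, -50, 0, 0, 40]
  ]
}}

```text
time: 4.8
position: [0.4571, -0.0532, 0.2038]
tool_rot: [-0.042, 0.062, 0.717, -0.693]
wrist_force: [0.7, -1.6, 1.3]
opening: 0.467
```

```bash
python3 -c "
from h import *
where([-321,-19,285]);T,_=tool();print(T.round(3))"
```

```text
t 4.8 stand [-30.6  86.9 203.8] open 39.9 F [ 0.7 -1.6  1.3] yaw todo -0.004
tool delta mm [-106.8  -89.   287.7]
[[-0.989  0.031 -0.146  0.457]
 [ 0.147  0.032 -0.989 -0.053]
 [-0.026 -0.999 -0.037  0.204]
 [ 0.     0.     0.     1.   ]]
```

Request:
{"op": "arm_command", "data": {
  "targets": [
    [0, -45, 0, 0, 60],
    [-18, -44, 48, 0, 60],
    [-18, 0, 48, 0, 60],
    [-18, 0, 48, 0, 60],
    [-18, 0, 48, 0, 60]
  ]
}}

```text
time: 5.3
position: [0.4964, -0.2395, 0.2916]
tool_rot: [-0.033, 0.066, 0.714, -0.696]
wrist_force: [1.6, 0.8, 0.2]
opening: 0.704
```

Request:
{"op": "arm_command", "data": {
  "targets": [
    [-18, 0, 48, 0, 60],
    [-17, 0, 48, 0, 60],
    [0, 0, 0, 0, 60]
  ]
}}

```text
time: 5.6
position: [0.5144, -0.3444, 0.2918]
tool_rot: [-0.036, 0.07, 0.712, -0.697]
wrist_force: [-0.7, 2.2, -0.2]
opening: 0.701
```

```bash
python3 -c "
from h import *
where([-321,-19,285]);T,_=tool();print(T.round(3))
c=cam('wrist'); t=cam('top'); cv2.imwrite('pics/w2.png',np.hstack([cv2.resize(c['image'],(400,300)),cv2.resize(t['image'][90:330,100:420],(400,300))]))
for c in (c,t):
    P=cloud(c);hsv=cv2.cvtColor(c['image'],cv2.COLOR_BGR2HSV); H,S,V=[hsv[...,i].astype(int) for i in range(3)]
    m=(H>5)&(H<19)&(S>140)&(V>60)&(P[...,2]>.1)
    n,l,s,ce=cv2.connectedComponentsWithStats(m.astype(np.uint8))
    for i in range(1,n):
        if s[i,4]>30: print(s[i],'med',st(np.nanmedian(P[l==i],0)).round(1),'ray z.2 box-centre',st(ray(c,[s[i,:2]+(s[i,2:4]-1)/2],.195)[0]).round(1))
"
```

```text
t 5.6 stand [-309.9  -13.8  291.8] open 59.9 F [-0.7  2.2 -0.2] yaw todo -0.001
tool delta mm [-4.9  6.7 11.3]
[[-0.988  0.05  -0.148  0.514]
 [ 0.149  0.017 -0.989 -0.344]
 [-0.047 -0.999 -0.025  0.292]
 [ 0.     0.     0.     1.   ]]
[257 173  33  33 865] med [-320.7  -22.8  190.5] ray z.2 box-centre [-320.8  -22.5  195. ]
[371 204  34  33 798] med [-427.2    5.5  190.1] ray z.2 box-centre [-426.4    5.9  195. ]
[377 186  10   8  63] med [-319.9  -16.6  194. ] ray z.2 box-centre [-320.7  -15.6  195. ]
```

View pics/w2.png

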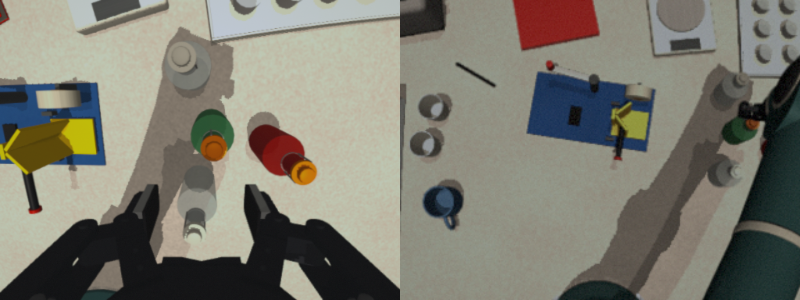

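The left half shows the green bottle's orange stopper at (212,147). The right half shows the cradle upright, with its foot level, and everything else in place.

```bash
python3 -c "
from h import *
where([-320.7,-21.5,149])"
```

```text
t 5.7 stand [-304.5  -13.9  292.4] open 59.5 F [-0.   0.4 -0.7] yaw todo -0.006
tool delta mm [ -0.7 143.1  20. ]
```

Request:
{"op": "arm_command", "data": {
  "targets": [
    [0, 20, 20, 0, 62],
    [0, 10, 0, 0, 62],
    [0, 0, 0, 0, 62]
  ]
}}

```text
time: 6.0
position: [0.5146, -0.3563, 0.2632]
tool_rot: [-0.032, 0.068, 0.713, -0.697]
wrist_force: [0.2, 1.4, -0.1]
opening: 0.729
```

```bash
python3 -c "
from h import *
where([-320.7,-21.5,149])"
```

```text
t 6.0 stand [-321.6  -15.7  263.2] open 62.3 F [ 0.2  1.4 -0.1] yaw todo -0.009
tool delta mm [-1.000e-01  1.144e+02  2.100e+00]
```

Request:
{"op": "arm_command", "data": {
  "targets": [
    [0, 40, 1, 0, 62],
    [0, 40, 0, 0, 62],
    [0, 22, 0, 0, 62],
    [0, 10, 0, 0, 62],
    [0, 0, 0, 0, 62]
  ]
}}

```text
time: 6.5
position: [0.5233, -0.3517, 0.1541]
tool_rot: [-0.028, 0.069, 0.712, -0.699]
wrist_force: [0.2, -0.3, 0.5]
opening: 0.724
```

```bash
python3 -c "
from h import *
where([-320.7,-21.5,149])"
```

```text
t 6.5 stand [-315.8  -23.6  154.1] open 61.9 F [ 0.2 -0.3  0.5] yaw todo -0.014
tool delta mm [2.5 4.8 5. ]
```

Request:
{"op": "arm_command", "data": {
  "targets": [
    [2, 4, 5, 0.014, 62],
    [0, 1, 0, 0, 40],
    [0, 0, 0, 0, 15],
    [0, 0, 0, 0, 15],
    [0, 0, 0, 0, 15]
  ],
  "grip_force": 40
}}

```text
time: 7.0
position: [0.5223, -0.3575, 0.1534]
tool_rot: [-0.031, 0.076, 0.71, -0.699]
wrist_force: [-0.7, 0.3, -3.6]
opening: 0.345
```

```bash
python3 -c "
from h import *
where([-320.7,-21.5,149]);T,_=tool();print(T.round(3))"
```

```text
t 7.0 stand [-321.6  -23.5  153.4] open 29.4 F [-0.7  0.3 -3.6] yaw todo 0.001
tool delta mm [ 2.3  4.3 -0.8]
[[-0.987  0.064 -0.151  0.522]
 [ 0.152  0.011 -0.988 -0.357]
 [-0.061 -0.998 -0.02   0.153]
 [ 0.     0.     0.     1.   ]]
```

Request:
{"op": "arm_command", "data": {
  "targets": [
    [0, 0, 0, 0, 15],
    [0, -15, 0, 0, 15],
    [0, -25, 0, 0, 15],
    [0, -25, 0, 0, 15]
  ]
}}

```text
time: 7.4
position: [0.5165, -0.3571, 0.2187]
tool_rot: [-0.033, 0.074, 0.712, -0.698]
wrist_force: [-0.1, -0.4, -2.3]
opening: 0.34
```

Request:
{"op": "arm_command", "data": {
  "targets": [
    [3, 0, -20, 0, 15],
    [4, 0, -30, 0, 15],
    [4, 0, -35, 0, 15],
    [4, 0, -35, 0, 15],
    [3, 0, -25, 0, 15]
  ]
}}

```text
time: 7.9
position: [0.5208, -0.2091, 0.2279]
tool_rot: [-0.033, 0.078, 0.709, -0.7]
wrist_force: [0.3, -0.3, -2.6]
opening: 0.342
```

```bash
python3 -c "
from h import *
where([-110,-1.2,215]);T,_=tool();print(T.round(3))"
```

```text
t 7.9 stand [-175.2    0.4  227.9] open 29.2 F [ 0.3 -0.3 -2.6] yaw todo 0.006
tool delta mm [ -0.4  14.2 -64.9]
[[-0.986  0.065 -0.156  0.521]
 [ 0.156  0.009 -0.988 -0.209]
 [-0.063 -0.998 -0.019  0.228]
 [ 0.     0.     0.     1.   ]]
```

Request:
{"op": "arm_command", "data": {
  "targets": [
    [0, 0, -25, 0, 15],
    [0, 0, -25, 0, 15],
    [0, 0, -12, 0, 15],
    [0, 0, 0, 0, 15]
  ]
}}

```text
time: 8.3
position: [0.5301, -0.1397, 0.2317]
tool_rot: [-0.03, 0.076, 0.71, -0.7]
wrist_force: [-0.5, -1.3, -3.4]
opening: 0.34
```

```bash
python3 -c "
from h import *
where([-72,-1.2,185]);T,_=tool();print(T.round(3))
s=cam('scene');c=cam('wrist');P=cloud(s);im=s['image'];hsv=cv2.cvtColor(im,cv2.COLOR_BGR2HSV)
m=(hsv[...,0]>20)&(hsv[...,0]<33)&(hsv[...,1]>130)&(hsv[...,2]>50)
v,u=np.where(m); v0,u0=max(v.min()-110,0),u.min()-90
crop=im[v0:v0+220,u0:u0+240]
cv2.imwrite('pics/s3.png',np.hstack([cv2.resize(c['image'],(400,300)),cv2.resize(crop,(400,366))[:300]]))
"
```

```text
t 8.3 stand [-105.2    1.6  231.7] open 29.0 F [-0.5 -1.3 -3.4] yaw todo -0.001
tool delta mm [  0.2  47.4 -32.3]
[[-0.987  0.066 -0.149  0.53 ]
 [ 0.15   0.009 -0.989 -0.14 ]
 [-0.064 -0.998 -0.019  0.232]
 [ 0.     0.     0.     1.   ]]
```

View pics/s3.png

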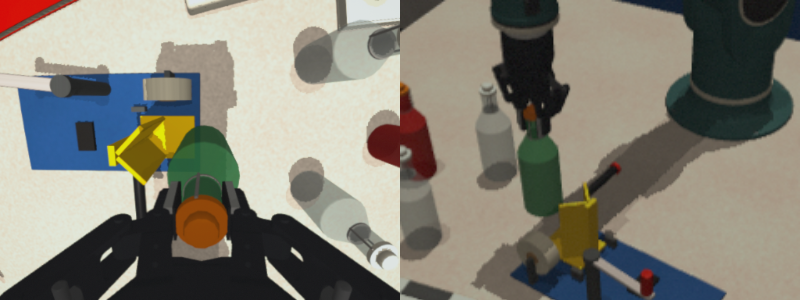

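The left half shows the bottle held by the neck short of the trough. The right half shows it hanging upright, with the cradle upright.

Request:
{"op": "arm_command", "data": {
  "targets": [
    [0, 12, -15, 0, 15],
    [0, 15, -13, 0, 15],
    [0, 13, -6, 0, 15],
    [0, 0, 0, 0, 15]
  ]
}}

```text
time: 8.8
position: [0.5374, -0.1131, 0.1908]
tool_rot: [-0.033, 0.08, 0.708, -0.7]
wrist_force: [-0.7, -0.5, -3.5]
opening: 0.347
```

```bash
cat > g.py <<'E'
from h import *
from scipy.optimize import least_squares
where([-61,-1.2,174])
s=cam('scene');P=cloud(s);hsv=cv2.cvtColor(s['image'],cv2.COLOR_BGR2HSV);H,S,V=[hsv[...,i].astype(int) for i in range(3)]
Q=(P-O)*1000; A=np.c_[(Q@XS).ravel(),(Q@YS).ravel(),Q[...,2].ravel()]
m=((H>45)&(H<88)&(S>80)).ravel()&(abs(A[:,0]+60)<70)&(abs(A[:,1])<60)
A=A[m]; zb=A[:,2]; print(len(A),np.percentile(zb,[1,50,99]).round(1))
for lo,hi in((25,55),(55,85),(85,115),(115,140)):
    B=A[(zb>lo)&(zb<hi)]
    if len(B)<20: continue
    f=least_squares(lambda p:np.hypot(B[:,0]-p[0],B[:,1]-p[1])-33,[-65,0],loss='soft_l1'); print(lo,hi,len(B),f.x.round(1),round(np.sqrt(np.mean(f.fun**2)),1))
E
python3 g.py
```

```text
t 8.8 stand [-77.8  -1.5 190.8] open 29.6 F [-0.7 -0.5 -3.5] yaw todo 0.009
tool delta mm [  1.6  17.  -16.5]
2947 [ 58.8 521.8 580.6]
25 55 20 [-80.4   0.5] 2.3
55 85 87 [-78.6   1.7] 1.6
85 115 100 [-79.2   1.6] 1.6
115 140 113 [-79.    1.8] 1.7
```

Request:
{"op": "arm_command", "data": {
  "targets": [
    [1, 8, -9, -0.008, 15],
    [0, 6, -5, 0, 15],
    [0, 2, -1, 0, 15],
    [0, 0, 0, 0, 15]
  ]
}}

```text
time: 9.25
position: [0.5406, -0.0996, 0.1757]
tool_rot: [-0.031, 0.079, 0.708, -0.701]
wrist_force: [0.2, -0.6, -1.7]
opening: 0.34
```

```bash
python3 -c "
from h import *
where([-60,-1.7,172])"
```

```text
t 9.25 stand [-63.9  -2.7 175.7] open 29.1 F [ 0.2 -0.6 -1.7] yaw todo 0.003
tool delta mm [ 1.3  3.6 -3.8]
```

Request:
{"op": "arm_command", "data": {
  "targets": [
    [1, 1, -3, 0, 15],
    [0, 2, 0, 0, 15],
    [0, 1.5, 0, 0, 15],
    [0, 0, 0, 0, 15]
  ]
}}

```text
time: 9.65
position: [0.541, -0.0965, 0.1718]
tool_rot: [-0.03, 0.079, 0.708, -0.701]
wrist_force: [-0.1, -0.3, -2.5]
opening: 0.342
```

```bash
python3 -c "
from h import *
where([-60,-1.7,172])"
```

```text
t 9.65 stand [-60.8  -2.7 171.8] open 29.2 F [-0.1 -0.3 -2.5] yaw todo 0.004
tool delta mm [ 0.9 -0.2 -0.8]
```

Request:
{"op": "arm_command", "data": {
  "targets": [
    [1, 1.5, 0, 0, 15],
    [0, 1, 0, 0, 15]
  ]
}}

```text
time: 9.85
position: [0.5416, -0.097, 0.1707]
tool_rot: [-0.029, 0.081, 0.708, -0.701]
wrist_force: [-0.4, -1.8, 13.1]
opening: 0.339
```

Request:
{"op": "arm_command", "data": {
  "targets": [
    [0, 1.5, 0, 0, 15],
    [0, 0, 0, 0, 15]
  ]
}}

```text
time: 10.05
position: [0.5433, -0.0977, 0.1712]
tool_rot: [-0.027, 0.083, 0.707, -0.702]
wrist_force: [-0.3, 0.7, -3.5]
opening: 0.341
```

```bash
python3 -c "
from h import *
where([-60,-1.7,172])"
```

```text
t 10.05 stand [-61.6  -5.1 171.2] open 29.1 F [-0.3  0.7 -3.5] yaw todo 0.005
tool delta mm [ 3.3 -1.1 -1.6]
```

Request:
{"op": "arm_command", "data": {
  "targets": [
    [3, 0, -1, 0, 15],
    [0, 0.5, 0, 0, 15],
    [0, 0, 0, 0, 15]
  ]
}}

```text
time: 10.35
position: [0.5411, -0.0966, 0.1713]
tool_rot: [-0.027, 0.084, 0.707, -0.702]
wrist_force: [0.4, -0.3, 0.5]
opening: 0.34
```

```bash
python3 g.py; python3 -c "
from h import *
T,_=tool();print(T.round(3))"
```

```text
t 10.35 stand [-60.9  -2.7 171.3] open 29.0 F [ 0.4 -0.3  0.5] yaw todo 0.005
tool delta mm [ 1.3 -2.8  0.1]
2810 [ 58.6 512.5 570.8]
25 55 23 [-62.5  -0.4] 1.7
55 85 59 [-63.1  -0.8] 1.3
85 115 64 [-62.6  -0.3] 1.4
115 140 95 [-62.9   0.8] 3.8
[[-0.985  0.081 -0.155  0.541]
 [ 0.156  0.001 -0.988 -0.097]
 [-0.079 -0.997 -0.013  0.171]
 [ 0.     0.     0.     1.   ]]
```

Request:
{"op": "arm_command", "data": {
  "targets": [
    [1, 0, -1.5, 0, 15],
    [0, 0.5, -1, 0, 15],
    [0, 0, 0, 0, 15]
  ]
}}

```text
time: 10.7
position: [0.5408, -0.0944, 0.1715]
tool_rot: [-0.026, 0.084, 0.706, -0.702]
wrist_force: [1.1, -2.3, 1.5]
opening: 0.34
```

```bash
python3 -c "
from h import *
where()"
```

```text
t 10.7 stand [-58.8  -2.1 171.5] open 29.0 F [ 1.1 -2.3  1.5] yaw todo 0.006
```

Request:
{"op": "arm_command", "data": {
  "targets": [
    [0, 0, 0, 0, 32],
    [0, 0, 0, 0, 36],
    [0, 0, 0, 0, 44],
    [0, 0, 0, 0, 52],
    [0, 0, 0, 0, 52]
  ]
}}

```text
time: 11.2
position: [0.5398, -0.0937, 0.1706]
tool_rot: [-0.027, 0.083, 0.707, -0.702]
wrist_force: [0.6, -0.8, 0.3]
opening: 0.614
```

Request:
{"op": "arm_command", "data": {
  "targets": [
    [-2, -20, 0, 0, 52],
    [0, -30, 0, 0, 52],
    [0, -40, 0, 0, 52],
    [0, 0, 0, 0, 52]
  ]
}}

```text
time: 11.6
position: [0.5337, -0.0935, 0.2624]
tool_rot: [-0.028, 0.082, 0.707, -0.702]
wrist_force: [0.3, -0.3, -0.8]
opening: 0.612
```

```bash
python3 g.py; python3 -c "
from h import *
where([-30,83,260]); s=cam('scene');c=cam('wrist')
cv2.imwrite('pics/s4.png',np.hstack([cv2.resize(c['image'],(400,300)),cv2.resize(s['image'][130:310,150:390],(400,300))]))
P=cloud(c)
Q=(P-O)*1000; Y=Q@YS; X=Q@XS; Z=Q[...,2]
V=c['image'].max(2)
for a in (60,70,80,90):
    k=(V<60)&(abs(Y-a)<5)&(abs(X+30)<25)&(Z>90)&(Z<150)
    if k.sum()>5: print(a,k.sum(),np.percentile(X[k],[3,50,97]).round(1),np.percentile(Z[k],[50,97]).round(1))
"
```

```text
t 11.6 stand [-58.9   5.  262.4] open 52.3 F [ 0.3 -0.3 -0.8] yaw todo 0.005
tool delta mm [ 0.5 88.6  3.3]
1724 [ 52.2 523.3 610.8]
25 55 21 [-59.   -0.4] 1.3
55 85 51 [-61.2  -1.4] 1.5
85 115 64 [-61.5  -1.5] 1.6
115 140 87 [-63.9  -1.1] 2.1
t 11.65 stand [-59.1   5.9 259.9] open 52.0 F [ 0.1  0.1 -0.5] yaw todo 0.005
tool delta mm [ 77.   -5.3 -28.8]
60 100 [-35.7 -30.1 -24.7] [131.9 133.4]
70 105 [-35.7 -30.7 -24.3] [131.6 133.7]
80 102 [-35.5 -30.4 -23.9] [131.7 133.5]
90 90 [-35.3 -30.2 -24.7] [131.9 133.2]
```

View pics/s4.png

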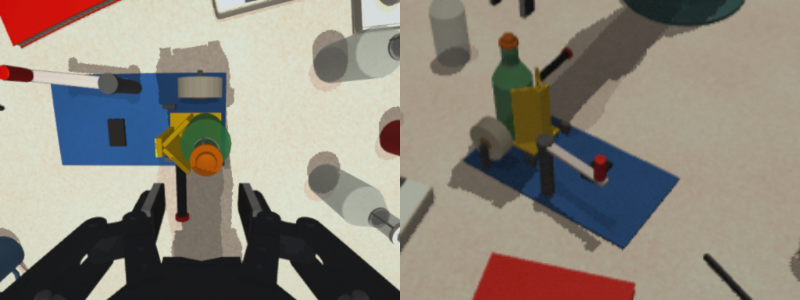

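Both views show the bottle standing upright on the foot against the trough, with its stopper at (206,160) on the left. The cradle is still upright and the handle ends at (182,218).

Request:
{"op": "arm_command", "data": {
  "targets": [
    [40, 0, -15, 0, 45],
    [37, 0, -14, 0, 45],
    [0, 0, 0, 0, 40],
    [0, 30, 0, 0, 40],
    [0, 30, 0, 0, 40]
  ]
}}

```text
time: 12.25
position: [0.4617, -0.0515, 0.1886]
tool_rot: [-0.031, 0.08, 0.708, -0.701]
wrist_force: [1.3, 0.1, -0.1]
opening: 0.463
```

```bash
python3 -c "
from h import *
where([-30.3,84,107])"
```

```text
t 12.25 stand [-28.3  82.6 188.6] open 39.5 F [ 1.3  0.1 -0.1] yaw todo 0.005
tool delta mm [ 6.9 81.3  3.2]
```

Request:
{"op": "arm_command", "data": {
  "targets": [
    [3, 35, 2, 0, 40],
    [2, 30, 1, 0, 40],
    [1, 14, 0, 0, 40],
    [0, 3, 0, 0, 40],
    [0, 0, 0, 0, 40]
  ]
}}

```text
time: 12.75
position: [0.4575, -0.0525, 0.0966]
tool_rot: [-0.034, 0.076, 0.709, -0.701]
wrist_force: [0.8, -0.6, -0.1]
opening: 0.47
```

```bash
python3 -c "
from h import *
where([-30.3,84,107])"
```

```text
t 12.75 stand [-29.9  86.6  96.6] open 40.1 F [ 0.8 -0.6 -0.1] yaw todo 0.004
tool delta mm [ -3.2 -10.3   0.2]
```

Request:
{"op": "arm_command", "data": {
  "targets": [
    [-3, -9, 0, 0, 40],
    [0, 0, 0, 0, 25],
    [0, 0, 0, 0, 10],
    [0, 0, 0, 0, 10],
    [0, 0, 0, 0, 10]
  ],
  "grip_force": 30
}}

```text
time: 13.25
position: [0.4611, -0.0522, 0.1084]
tool_rot: [-0.033, 0.076, 0.709, -0.7]
wrist_force: [7.1, -2.3, -21.4]
opening: 0.153
```

```bash
python3 -c "
from h import *
where([-30.3,84,107]);arc()"
```

```text
t 13.25 stand [-29.1  83.  108.4] open 13.0 F [  7.1  -2.3 -21.4] yaw todo 0.004
tool delta mm [1.  1.3 1.2]
r 117.1 ang 104.4
```

Request:
{"op": "arm_command", "data": {
  "targets": [
    [0, -1, -5, 0, 10],
    [0, -1.5, -8, 0, 10],
    [0, -1.2, -9, 0, 10],
    [0, -0.5, -9, 0, 10],
    [0, 0.2, -9, 0, 10]
  ]
}}

```text
time: 13.75
position: [0.4663, -0.019, 0.1138]
tool_rot: [-0.035, 0.079, 0.706, -0.703]
wrist_force: [-3.4, -9.5, 2.4]
opening: 0.155
```

```bash
python3 -c "
from h import *
where();arc()"
```

```text
t 13.75 stand [  4.5  82.9 113.8] open 13.2 F [-3.4 -9.5  2.4] yaw todo 0.011
r 118.9 ang 87.8
```

Request:
{"op": "arm_command", "data": {
  "targets": [
    [0, 2.5, -10, 0, 10],
    [0, 1.7, -10, 0, 10],
    [0, 2.6, -10, 0, 10],
    [0, 3.5, -9.6, 0, 10],
    [0, 4.2, -9.3, 0, 10]
  ]
}}

```text
time: 14.25
position: [0.4734, 0.0241, 0.1024]
tool_rot: [0.038, -0.081, -0.703, 0.706]
wrist_force: [-5.0, -9.3, -0.6]
opening: 0.152
```

```bash
python3 -c "
from h import *
where();arc()"
```

```text
t 14.25 stand [ 48.2  82.5 102.4] open 13.0 F [-5.  -9.3 -0.6] yaw todo 0.016
r 117.8 ang 65.8
```

Request:
{"op": "arm_command", "data": {
  "targets": [
    [0, 5, -9, 0, 10],
    [0, 5.3, -8.7, 0, 10],
    [0, 6.1, -8.1, 0, 10],
    [0, 6.8, -7.7, 0, 10],
    [0, 7.5, -7, 0, 10]
  ]
}}

```text
time: 14.75
position: [0.4789, 0.0609, 0.0728]
tool_rot: [0.04, -0.08, -0.7, 0.709]
wrist_force: [-9.7, -1.0, 10.0]
opening: 0.148
```

```bash
python3 -c "
from h import *
where();arc();T,_=tool();print(T[:,1].round(3))"
```

```text
t 14.75 stand [85.5 82.5 72.8] open 12.6 F [-9.7 -1.  10. ] yaw todo 0.018
r 115.6 ang 42.3
[ 0.055 -0.017 -0.998  0.   ]
```

Request:
{"op": "arm_command", "data": {
  "targets": [
    [0, 7.5, -6.8, 0, 10],
    [0, 7.5, -5.4, 0, 10],
    [0, 7.5, -4.8, 0, 10],
    [0, 7, -4, 0, 10],
    [0, 6, -3, 0, 10]
  ]
}}

```text
time: 15.25
position: [0.4822, 0.0822, 0.0376]
tool_rot: [0.041, -0.079, -0.697, 0.711]
wrist_force: [-5.0, -1.5, 5.7]
opening: 0.148
```

```bash
python3 -c "
from h import *
where();arc()"
```

```text
t 15.25 stand [106.9  82.5  37.6] open 12.6 F [-5.  -1.5  5.7] yaw todo 0.018
r 115.1 ang 21.7
```

Request:
{"op": "arm_command", "data": {
  "targets": [
    [0, 5, -2.2, 0, 10],
    [0, 4, -1.5, 0, 10],
    [0, 3, -1, 0, 10],
    [0, 3, -0.5, 0, 10]
  ]
}}

```text
time: 15.65
position: [0.4828, 0.0868, 0.0232]
tool_rot: [0.041, -0.078, -0.697, 0.712]
wrist_force: [-6.3, 3.6, 6.0]
opening: 0.148
```

```bash
python3 -c "
from h import *
where();arc()"
```

```text
t 15.65 stand [111.6  82.6  23.2] open 12.6 F [-6.3  3.6  6. ] yaw todo 0.017
r 115.1 ang 14.2
```

Request:
{"op": "arm_command", "data": {
  "targets": [
    [0, 3, 0, 0, 10],
    [0, 3, 0, 0, 10]
  ]
}}

```text
time: 15.85
position: [0.4839, 0.0875, 0.0187]
tool_rot: [0.04, -0.078, -0.697, 0.712]
wrist_force: [-7.5, -9.7, 35.6]
opening: 0.154
```

```bash
python3 -c "
from h import *
where();arc()"
```

```text
t 15.85 stand [112.4  81.7  18.7] open 13.1 F [-7.5 -9.7 35.6] yaw todo 0.016
r 114.9 ang 11.9
```

Request:
{"op": "arm_command", "data": {
  "targets": [
    [0, -1, 0, 0, 20],
    [0, 0, 0, 0, 40],
    [0, 0, 0, 0, 40],
    [1, -20, 0, 0, 40],
    [2, -40, 0, 0, 40]
  ]
}}

```text
time: 16.35
position: [0.4772, 0.0892, 0.0785]
tool_rot: [0.041, -0.078, -0.697, 0.712]
wrist_force: [0.9, 0.1, 0.9]
opening: 0.466
```

Request:
{"op": "arm_command", "data": {
  "targets": [
    [0, -48, 0, 0, 40],
    [0, -48, 0, 0, 60],
    [0, -45, 0, 0, 60],
    [0, 0, 0, 0, 60]
  ]
}}

```text
time: 16.75
position: [0.4705, 0.0938, 0.2288]
tool_rot: [0.039, -0.079, -0.698, 0.711]
wrist_force: [1.0, 0.7, -2.0]
opening: 0.706
```

```bash
cat > k.py <<'E'
from h import *
import sys
where(); c=cam('wrist'); s=cam('scene')
cv2.imwrite(sys.argv[1],np.hstack([cv2.resize(c['image'],(400,300)),cv2.resize(s['image'][130:310,150:390],(400,300))]))
for n,c in (('wrist',c),('scene',s)):
    P=cloud(c); hsv=cv2.cvtColor(c['image'],cv2.COLOR_BGR2HSV); H,S,V=[hsv[...,i].astype(int) for i in range(3)]
    for nm,m in (('red',((H<5)|(H>174))&(S>130)&(V>50)),('orange',(H>5)&(H<19)&(S>140)&(V>60))):
        k,l,q,ce=cv2.connectedComponentsWithStats(m.astype(np.uint8))
        for i in range(1,k):
            p=st(np.nanmedian(P[l==i],0))
            if q[i,4]>15 and -150<p[0]<300 and abs(p[1])<200 : print(n,nm,q[i],p.round(1),'zmax',np.nanmax(P[l==i][:,2]).round(3))
    Q=(P-O)*1000; Y=Q@YS; X=Q@XS; Z=Q[...,2]
    k=(V<60)&(abs(Y-80)<10)&(abs(X-112)<20)&(Z>25)&(Z<90)
    if k.sum()>5: print(n,'rod',k.sum(),np.percentile(X[k],[3,50,97]).round(1),np.percentile(Z[k],[50,97]).round(1))
    g=(H>45)&(H<88)&(S>80)&(X>-20)&(X<200)&(abs(Y)<50)
    if g.sum()>5: print(n,'green x,y,z',np.percentile(X[g],[3,97]).round(1),np.percentile(Y[g],[3,97]).round(1),np.percentile(Z[g],[50,97]).round(1))
E
python3 k.py pics/s5.png
```

```text
t 16.75 stand [116.7  95.9 228.8] open 60.3 F [ 1.   0.7 -2. ] yaw todo 0.016
wrist red [252 184  15   7  86] [113.3 103.1  51.8] zmax 0.055
wrist orange [168  82  18  30 317] [193.3   1.3  83.2] zmax 0.089
wrist rod 188 [106.7 112.7 118.6] [49.7 51.3]
wrist green x,y,z [ 10.6 176.5] [-26.2  30.2] [ 99.7 105.6]
scene red [289 199   7   7  17] [117.2 103.   52.6] zmax 0.057
scene red [267 223   7  16  95] [173.8 -98.1 150.5] zmax 0.166
scene orange [294 224   9  11  73] [196.9  -5.4  81.2] zmax 0.093
scene rod 28 [110.3 116.6 120.2] [52.3 55.4]
scene green x,y,z [ 12.5 176.2] [-32.   46.6] [ 97.8 545.5]
```

View pics/s5.png

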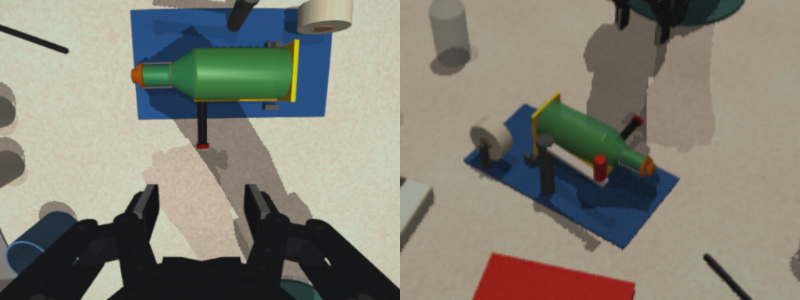

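The left half shows the green bottle lying in the trough with its stopper at (138,75) and the cradle fully down. The rod axis is at z 44 and the bottle's top at 106, as they should be. The bar is still open on the far side, with its knob at (600,167) on the right.

```bash
python3 -c "
from h import *
where([169,-91,215]);print(bot.read_state()['joint_positions'].round(2))"
```

```text
t 16.85 stand [115.6  97.3 224.3] open 60.1 F [-0.8  0.  -0.9] yaw todo 0.016
tool delta mm [-186.7   18.2  -56.7]
[ 0.15  0.16 -0.48  1.99  0.14  0.97 -2.13]
```

Request:
{"op": "arm_command", "data": {
  "targets": [
    [0, 0, 0, 0.15, 60],
    [0, 0, 0, 0.15, 60],
    [0, 0, 0, 0.15, 50],
    [0, 0, 0, 0.15, 45],
    [0, 0, 0, 0.15, 45]
  ]
}}

```text
time: 17.35
position: [0.4665, 0.0908, 0.2175]
tool_rot: [0.279, -0.311, -0.64, 0.645]
wrist_force: [-0.0, -0.5, -0.7]
opening: 0.525
```

Request:
{"op": "arm_command", "data": {
  "targets": [
    [0, 0, 0, 0.15, 45],
    [0, 0, 0, 0.15, 45],
    [0, 0, 0, 0.15, 45],
    [0, 0, 0, 0.15, 45],
    [0, 0, 0, 0.15, 45]
  ]
}}

```text
time: 17.85
position: [0.4629, 0.088, 0.2031]
tool_rot: [0.347, -0.361, -0.602, 0.621]
wrist_force: [-0.6, 0.8, -0.8]
opening: 0.525
```

Request:
{"op": "arm_command", "data": {
  "targets": [
    [0, 0, 0, 0.1, 45],
    [0, 0, 0, 0.05, 45],
    [0, 0, 0, 0, 45]
  ]
}}

```text
time: 18.15
position: [0.4609, 0.0874, 0.1985]
tool_rot: [0.378, -0.391, -0.581, 0.606]
wrist_force: [-0.4, 0.2, -0.9]
opening: 0.525
```

```bash
python3 -c "
from h import *
where([169,-91,215]);print(bot.read_state()['joint_positions'].round(2));T,_=tool();print(T.round(3))"
```

```text
t 18.15 stand [108.9 104.3 198.5] open 44.8 F [-0.4  0.2 -0.9] yaw todo 0.997
tool delta mm [ -56.1  -18.5 -196.3]
[-0.98  0.24  0.8   2.04 -0.16  0.96 -2.82]
[[-0.41  -0.004 -0.912  0.461]
 [ 0.912 -0.04  -0.409  0.087]
 [-0.035 -0.999  0.02   0.199]
 [ 0.     0.     0.     1.   ]]
```

Joint 7 reached its limit on that side, so I will use the equivalent grasp a half turn round by turning the other way.

Request:
{"op": "arm_command", "data": {
  "targets": [
    [0, -8, 0, -0.1, 45],
    [0, -8, 0, -0.15, 45],
    [0, 0, 0, -0.15, 45],
    [0, 0, 0, -0.15, 45],
    [0, 0, 0, -0.15, 45]
  ]
}}

```text
time: 18.65
position: [0.4587, 0.0883, 0.2106]
tool_rot: [0.154, -0.155, -0.672, 0.707]
wrist_force: [0.7, 0.3, 0.8]
opening: 0.526
```

Request:
{"op": "arm_command", "data": {
  "targets": [
    [0, 0, 0, -0.15, 45],
    [0, 0, 0, -0.15, 45],
    [0, 0, 0, -0.15, 45],
    [0, 0, 0, -0.15, 45],
    [0, 0, 0, -0.15, 45]
  ]
}}

```text
time: 19.15
position: [0.4571, 0.0866, 0.2067]
tool_rot: [-0.101, 0.116, -0.68, 0.717]
wrist_force: [-0.3, -0.3, 0.6]
opening: 0.529
```

Request:
{"op": "arm_command", "data": {
  "targets": [
    [0, 0, 0, -0.15, 45],
    [0, 0, 0, -0.15, 45],
    [0, 0, 0, -0.15, 45],
    [0, 0, 0, -0.15, 45],
    [0, 0, 0, 0, 45]
  ]
}}

```text
time: 19.65
position: [0.4555, 0.0849, 0.2031]
tool_rot: [-0.297, 0.326, -0.618, 0.651]
wrist_force: [-0.1, -0.1, 0.3]
opening: 0.531
```

```bash
python3 -c "
from h import *
where([169,-91,215]);print(bot.read_state()['joint_positions'].round(2));T,_=tool();print(T.round(3))"
```

```text
t 19.65 stand [105.6 109.3 203.1] open 45.4 F [-0.1 -0.1  0.3] yaw todo -1.064
tool delta mm [-151.7  -17.4  144.7]
[-0.72  0.19  0.49  2.03 -0.04  0.98 -0.87]
[[-0.611 -0.017  0.791  0.456]
 [-0.789 -0.06  -0.611  0.085]
 [ 0.058 -0.998  0.023  0.203]
 [ 0.     0.     0.     1.   ]]
```

Request:
{"op": "arm_command", "data": {
  "targets": [
    [0, -10, 0, -0.15, 45],
    [0, -10, 0, -0.15, 45],
    [0, -5, 0, -0.12, 45],
    [0, 0, 0, 0, 45]
  ]
}}

```text
time: 20.05
position: [0.4551, 0.0853, 0.2268]
tool_rot: [-0.416, 0.455, -0.543, 0.57]
wrist_force: [0.2, 0.4, -0.0]
opening: 0.528
```

```bash
python3 -c "
from h import *
where([169,-91,200]);print(bot.read_state()['joint_positions'].round(2))"
```

```text
t 20.05 stand [105.9 109.7 226.8] open 45.1 F [ 0.2  0.4 -0. ] yaw todo -1.479
tool delta mm [-82.8  20.6 194.2]
[-0.69  0.16  0.44  2.   -0.01  1.04 -0.49]
```

Request:
{"op": "arm_command", "data": {
  "targets": [
    [-17, 0, 40, 0, 45],
    [-17, 0, 40, 0, 45],
    [-17, 0, 40, 0, 45],
    [-17, 0, 40, 0, 45],
    [-14, 5, 30, 0, 45]
  ]
}}

```text
time: 20.55
position: [0.6629, 0.1165, 0.2124]
tool_rot: [-0.407, 0.445, -0.551, 0.577]
wrist_force: [-0.6, 0.8, 0.1]
opening: 0.525
```

Request:
{"op": "arm_command", "data": {
  "targets": [
    [0, 0, 0, 0, 45]
  ]
}}

```text
time: 20.65
position: [0.6649, 0.1166, 0.2092]
tool_rot: [-0.404, 0.444, -0.553, 0.578]
wrist_force: [-0.2, -0.8, -1.1]
opening: 0.529
```

```bash
python3 k.py pics/s6.png; python3 -c "
from h import *
where([169,-91,127])"
```

```text
t 20.65 stand [168.5 -92.9 209.2] open 45.2 F [-0.2 -0.8 -1.1] yaw todo -1.439
wrist red [247 180  23  38 688] [175.2 -93.2 158.8] zmax 0.162
wrist red [102 222  11  16 101] [116.8 102.4  51.1] zmax 0.054
wrist orange [149 150  31  21 471] [196.   -2.9  80.7] zmax 0.089
wrist rod 144 [109.8 115.8 120.1] [49.4 51.1]
wrist green x,y,z [ 15.3 183.3] [-30.6  21.9] [ 90.8 104.8]
scene red [289 200   7   6  16] [118.3 102.6  51.5] zmax 0.056
scene red [266 224   7  15  92] [173.8 -98.5 147.7] zmax 0.165
scene orange [294 224   9  12  78] [196.3  -4.3  81. ] zmax 0.091
scene rod 25 [109.5 116.7 120.3] [51.2 56.9]
scene green x,y,z [ 15.1 198. ] [-42.7  41.1] [594.4 632.4]
t 20.75 stand [167.6 -90.9 210.5] open 44.9 F [-0.2 -0.6  0.4] yaw todo -1.44
tool delta mm [-7.  83.2  0.5]
```

View pics/s6.png

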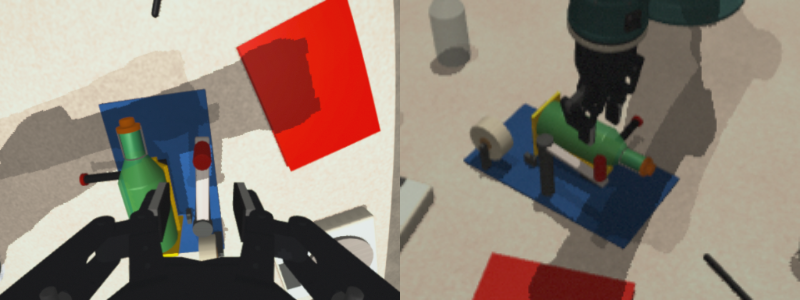

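The left half shows the knob at (202,153) between the finger lines. The bottle is still in the trough.

Request:
{"op": "arm_command", "data": {
  "targets": [
    [-4, 30, 1, 0, 45],
    [-4, 30, 1, 0, 45],
    [0, 12, 0, 0, 45],
    [0, 0, 0, 0, 45]
  ]
}}

```text
time: 21.15
position: [0.663, 0.1179, 0.1377]
tool_rot: [-0.401, 0.44, -0.555, 0.58]
wrist_force: [0.0, -0.2, -0.3]
opening: 0.527
```

```bash
python3 -c "
from h import *
where([170,-92,128])"
```

```text
t 21.15 stand [169.6 -90.8 137.7] open 45.0 F [ 0.  -0.2 -0.3] yaw todo -1.427
tool delta mm [-1.2  9.6  1.2]
```

Request:
{"op": "arm_command", "data": {
  "targets": [
    [-1, 8, 1, 0, 45],
    [0, 1, 0, 0, 30],
    [0, 0, 0, 0, 10],
    [0, 0, 0, 0, 10],
    [0, 0, 0, 0, 10]
  ],
  "grip_force": 25
}}

```text
time: 21.65
position: [0.6645, 0.118, 0.1315]
tool_rot: [-0.402, 0.438, -0.556, 0.581]
wrist_force: [1.1, 0.1, -7.7]
opening: 0.201
```

```bash
cat > b.py <<'E'
from h import *
where(); T,_=tool(); p=st(T[:3,3]-.019*T[:3,1]); d=p[:2]-[60,-80]; a=np.arctan2(d[0],d[1])
print('knob',p.round(1),'r',np.hypot(*d).round(1),'bar ang',a.round(3))
# suggested steps: rotate grasp point about pivot in 0.13 rad steps, in the tool frame turning along
Z=np.array([0,0,1]); M=T[:3,:3].copy(); r=110; q=p[:2]
for i in range(5):
    a2=a-.13*(i+1); n=np.array([60+r*np.sin(a2),-80+r*np.cos(a2)]); w=((n-q)[0]*XS+(n-q)[1]*YS)
    print((M.T@w).round(1)); q=n; M=R.from_rotvec(.13*Z).as_matrix()@M
E
python3 b.py
```

```text
t 21.65 stand [169.9 -92.3 131.5] open 17.1 F [ 1.1  0.1 -7.7] yaw todo -1.424
knob [171.1 -92.5 150.5] r 111.8 bar ang 1.682
[  3.2   0.2 -14.2]
[  1.4   0.1 -14.2]
[  1.4   0.1 -14.2]
[  1.4   0.1 -14.2]
[  1.4   0.1 -14.2]
```

Request:
{"op": "arm_command", "data": {
  "targets": [
    [2, 0, -12, -0.11, 10],
    [1.5, 0, -14, -0.13, 10],
    [1.5, 0, -14, -0.13, 10],
    [1.5, 0, -14, -0.13, 10]
  ]
}}

```text
time: 22.05
position: [0.6098, 0.1189, 0.1318]
tool_rot: [-0.53, 0.572, -0.434, 0.451]
wrist_force: [2.0, -3.1, -13.3]
opening: 0.202
```

```bash
python3 b.py
```

```text
t 22.05 stand [162.5 -38.1 131.8] open 17.2 F [  2.   -3.1 -13.3] yaw todo -1.941
knob [163.7 -38.3 150.8] r 111.8 bar ang 1.189
[  2.9   0.6 -14.2]
[  1.1   0.5 -14.2]
[  1.1   0.5 -14.2]
[  1.1   0.5 -14.2]
[  1.1   0.5 -14.2]
```

Request:
{"op": "arm_command", "data": {
  "targets": [
    [1.5, 0.6, -14, -0.13, 10],
    [1.2, 0.5, -14, -0.13, 10],
    [1.2, 0.5, -14, -0.13, 10],
    [1.2, 0.5, -14, -0.13, 10],
    [1.2, 0.5, -14, -0.13, 10]
  ]
}}

```text
time: 22.55
position: [0.5492, 0.0802, 0.1322]
tool_rot: [-0.645, 0.689, -0.233, 0.235]
wrist_force: [4.0, -2.7, -16.7]
opening: 0.201
```

```bash
python3 b.py
```

```text
t 22.55 stand [115.1  16.  132.2] open 17.1 F [  4.   -2.7 -16.7] yaw todo -2.619
knob [116.3  15.8 151.1] r 111.1 bar ang 0.531
[  1.9   0.9 -14.3]
[  0.8   0.8 -14.2]
[  0.8   0.8 -14.2]
[  0.8   0.8 -14.2]
[  0.8   0.8 -14.2]
```

Request:
{"op": "arm_command", "data": {
  "targets": [
    [1, 1, -14, -0.13, 10],
    [0.8, 1, -14, -0.13, 10],
    [0.8, 1, -14, -0.13, 10],
    [0.8, 0.8, -12, -0.1, 10]
  ]
}}

```text
time: 22.95
position: [0.5263, 0.0285, 0.1321]
tool_rot: [-0.683, 0.726, -0.062, 0.055]
wrist_force: [2.6, -0.1, -11.0]
opening: 0.199
```

```bash
python3 b.py
```

```text
t 22.95 stand [ 60.5  30.8 132.1] open 17.0 F [  2.6  -0.1 -11. ] yaw todo -3.128
knob [ 61.7  30.6 151.1] r 110.7 bar ang 0.015
[  1.6   0.9 -14.2]
[  0.9   0.9 -14.2]
[  0.9   0.9 -14.2]
[  0.9   0.9 -14.2]
[  0.9   0.9 -14.2]
```

Nearly closed, so I will push gently to the stop.

Request:
{"op": "arm_command", "data": {
  "targets": [
    [0, 0.5, -4, -0.01, 10],
    [0, 0.5, -4, 0, 10]
  ]
}}

```text
time: 23.15
position: [0.5262, 0.0269, 0.1324]
tool_rot: [-0.687, 0.723, -0.055, 0.05]
wrist_force: [3.1, 30.5, -12.5]
opening: 0.203
```

```bash
python3 b.py
```

```text
t 23.15 stand [ 59.   30.6 132.4] open 17.3 F [  3.1  30.5 -12.5] yaw todo 3.139
knob [ 60.   30.6 151.4] r 110.6 bar ang -0.0
[  1.5   0.7 -14.2]
[  0.9   0.7 -14.2]
[  0.9   0.7 -14.2]
[  0.9   0.7 -14.2]
[  0.9   0.7 -14.2]
```

Request:
{"op": "arm_command", "data": {
  "targets": [
    [0, 0, 0, 0, 25],
    [0, 0, 0, 0, 40],
    [0, 0, 0, 0, 40],
    [0, -20, 0, 0, 40],
    [0, -45, 0, 0, 40]
  ]
}}

```text
time: 23.65
position: [0.5254, 0.0302, 0.1959]
tool_rot: [-0.686, 0.724, -0.058, 0.049]
wrist_force: [0.3, -0.2, 0.4]
opening: 0.473
```

Request:
{"op": "arm_command", "data": {
  "targets": [
    [0, -45, 0, 0, 45],
    [-40, -20, 0, 0, 45],
    [-45, 0, 0, 0, 45],
    [-45, 0, 0, 0, 45],
    [0, 0, 0, 0, 45]
  ]
}}

```text
time: 24.15
position: [0.3964, 0.0525, 0.2699]
tool_rot: [-0.686, 0.723, -0.056, 0.055]
wrist_force: [1.0, 0.6, 0.0]
opening: 0.53
```

```bash
python3 k.py pics/s7.png; python3 -c "
from h import *
t=cam('top'); s=cam('scene'); cv2.imwrite('pics/t7.png',np.hstack([t['image'][60:330,40:440],cv2.resize(s['image'],(400,300))[:270]]))
P=cloud(t)
hi=(P[...,2]>.17)&(P[...,2]<.21)&(P[...,1]<-.2)&(P[...,1]>-.52)&(P[...,0]>.3)
n,l,q,ce=cv2.connectedComponentsWithStats(hi.astype(np.uint8))
for i in range(1,n):
    if q[i,4]>30: print(np.nanmedian(P[l==i],0).round(3))
"
```

```text
t 24.15 stand [ 64.7 162.9 269.9] open 45.3 F [1.  0.6 0. ] yaw todo -3.136
wrist red [295 203  13  10 105] [112.  105.4  50.3] zmax 0.055
wrist red [253 279  15  32 397] [ 61.2  37.7 153. ] zmax 0.162
wrist red [351 337  14   5  20] [ 230.  -172.1    2. ] zmax 0.323
wrist orange [356 275  11  10  70] [193.4  11.9  79. ] zmax 0.313
wrist rod 129 [105.9 112.1 119.3] [49.6 51.7]
wrist green x,y,z [  8.6 111.9] [-15.9  33.1] [ 99.1 105.6]
scene red [259 178   6  14  79] [ 65.8  25.3 147.5] zmax 0.166
scene red [289 200   7   6  16] [118.1 102.7  51.3] zmax 0.058
scene orange [293 224  10  12  75] [196.7  -6.   81. ] zmax 0.092
scene rod 26 [110.2 117.3 120.4] [51.9 55.2]
scene green x,y,z [ 11.9 177.7] [-31.9  13.2] [ 94.5 108.6]
[ 0.621 -0.336  0.192]
[ 0.472 -0.459  0.191]
[ 0.407 -0.316  0.191]
```

View pics/s7.png

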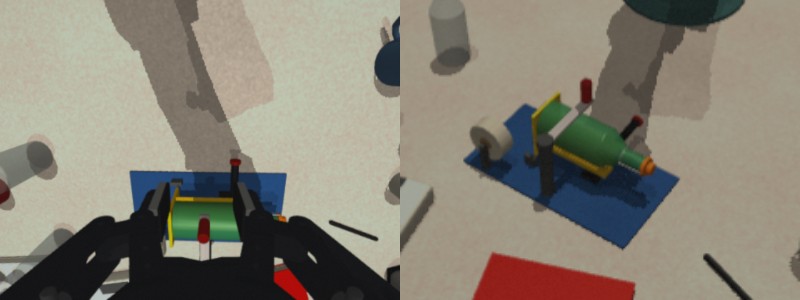

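View pics/t7.png

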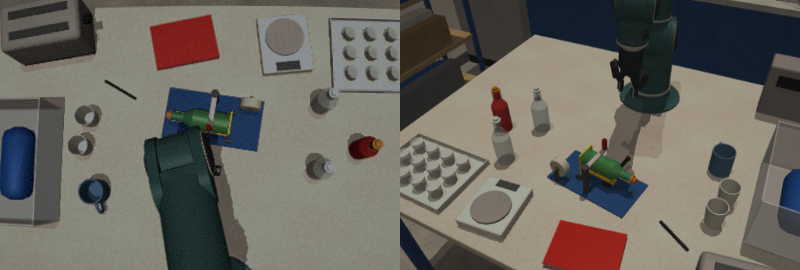

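The bar lies across the bottle, with the knob at (205,230) and (587,90) in the close views. The bottle is lying in the cradle, the other bottles have not moved, and the robot is clear. I am handing the job in.

```bash
python3 -c "
from h import *
print(bot.close_job())"
```

```text
the job is handed in; nothing more can be done
None
```

The green bottle is loaded and the job was handed in at about 24 s, with the robot touching nothing. I swung the empty cradle up to its stop by the handle. Then I stood the bottle on the foot against the trough and let go, tipped the cradle down to its stop, and swung the bar shut by its knob.

**Cradle:** it is fully down. The handle axis measured about (112, z 44) mm, which is the lying position given.

**Bottle:** it lies in the trough with its top at about 106 mm.

**Bar:** it is closed. The knob was at (60, 31) mm against the nominal (60, 30), and it met the stop at about 30 N.

**Bystanders:** the clear and red bottles measured within 1 mm of where they started. I checked the cups, mug and pen only by eye, and they looked unmoved.

**Disagreements and slips:**
- The scene camera read a few mm off the wrist camera, up to 5 mm on the handle. I used the wrist readings and the grip contact.
- The tool picked up a tilt of about 4° that I could not command out. The bottle still stood upright once released.
- While turning for the bar, joint 7 ran to its range limit of -2.82 rad. I backed off and used the grasp a half turn round. No error was reported.

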